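# Invert, stack and log the poured culture dishes

### The arm

A 7-joint arm with a two-finger parallel gripper is mounted at the origin on the work surface. World frame = base frame: x ahead of the robot, y to its left, z up, the work surface at z = 0. Lengths are in mm, angles in rad, forces in N, time in s.
With the tool pointing down it reaches from about 400 to 900 mm from the base axis. Payload 5.5 kg.
Tool frame: the origin (TCP) lies on the centre line of the jaws, within the pads' length; the fingertips stand 8 mm ahead of it and the grasp point (between the pads) lies 11 mm behind it; z points along the fingers, y is the line along which they close (so a half turn about z gives the same grasp; the last joint's range is limited). The gripper opens to 85 mm and grips with 20 to 120 N. Pads are 22 mm wide; open, the fingers measure 114 mm over their backs; the gripper's body (76 mm by 85 mm) begins 54 mm behind the grasp point. The pads swing forward as they close: fully open they stand 13 mm farther back than shut.
Start: joints at [-1.068, 0.501, -0.427, 1.55, 0.221, 1.138, -0.21], TCP at [154.342, 631.41, 239.31] pointing down, gripper open.
Joint ranges: [-2.88, 2.88], [-0.31, 2.03], [-1.54, 1.56], [0.2, 2.42], [-1.41, 4.55], [0.19, 2.02], [-2.57, 2.57]. Speed limits (rad/s): [2.57, 2.57, 3.14, 3.14, 3.14, 3.14, 3.14].

### API

Orientations are given as [roll, pitch, yaw] about the fixed x, y, z axes, in that order (R = Rz(yaw) Ry(pitch) Rx(roll)).
In Python, from rig import ctrl gives the robot as it stands. The module is installed in compiled form; this text tells all that it offers. Calls block until the motion is done:
- ctrl.move_pose(position, orientation): joint-space move of the TCP to a pose.
- ctrl.servo_line(position, vel=150, frame=None, threshold=None): straight line of the TCP; frame=None keeps the orientation; vel is the mean speed in mm/s. With threshold (N) it stops when the force on the tool has changed by that much, and returns True; else False.
- ctrl.movej(angles): joint-space move.
- ctrl.move_gripper(opening, newtons=None): finger opening in mm; newtons is the grip in N (None keeps the last); returns when the fingers have stopped.
- ctrl.pause(seconds).
- ctrl.inverse_kinematics(position, orientation): joint angles nearest the present ones, or None.
- ctrl.get_state(): the state.
- ctrl.capture(name): name is "side" or "top"; returns the picture (400x640x3 uint8, red, green, blue); there is no depth.
- ctrl.camera_model(name): a dict with "K" (3x3 intrinsics, pixels), "k1" (the pictures are not rectified: a ray, as slopes to the right and down, at radius r is drawn at 1 + k1 r^2 times it, then the intrinsics apply), "eye" and "orientation" of the camera in the world. Camera axes: x right, y down, z forward; pixel columns grow to the right and rows downward; lengths in mm; the calibration is good to about 2 mm. A picture is of the moment at which its call begins. camera_model takes no time and is no camera call.
A pose or a line that the arm cannot do raises ctrl.PlanningError and nothing moves.
- ctrl.job_done(): hands the job in; it is judged then, once.
The state is a dict: "clock": time; "qpos": joint angles; "joint_velocities": joint speeds; "joint_torque": joint torques, N m; "ee_pos": TCP position; "tool_rot": TCP orientation; "contact_force": force on the tool from outside, world axes, zero at the start; "moment": the same for the moment, N m; "finger_gap": finger opening in mm; "grip_force": force on a finger pad.
Only numpy, scipy, OpenCV 4.12 (cv2) and the standard library are available. Lean on these libraries where they do the work, as an engineer would, in place of code of your own. Each camera call takes 0.05 s, during which the arm holds its last target. There are 200 camera calls.

### The job

Squeeze the scanner's trigger all the way in and let it spring back, to open the batch; then turn every poured culture dish on the bench upside down and stack them all lid-down in one straight, square column on the station's dark pad, keeping each dish closed while it is turned; and when the whole stack stands, squeeze the trigger fully and let it go once more to close the batch. Leave the bottle and the loose vial standing where they are.

Things in the scene. Friction and masses are not known exactly. Their poses are not given: they have to be found in the camera images.
- dish1_mid (a point): Deep square culture dish with clear base and white lid, 60 x 60 x 36 mm closed, upright walls parallel to its x and y axes; about 115 g with its lid. Absent in some runs. The point is the centre of the closed dish, 18 mm above its underside; z runs from the underside to the lid, so it points up at the start and down once the dish is turned over. The base is 19 mm high with flush sides and an inner collar (52 mm square, 8 mm high) over which the lid sits.
- dish2_mid (a point): Another dish, the same as dish1 (centre of the closed dish; z from underside to lid). Absent in some runs.
- dish3_mid (a point): Another dish, the same as dish1 (centre of the closed dish; z from underside to lid). Absent in some runs.
- dish4_mid (a point): Another dish, the same as dish1 (centre of the closed dish; z from underside to lid). Absent in some runs.
- lid1 (a joint): How far dish1's lid (60 x 60 x 17 mm, 25 g, sides flush with the base) is lifted, m: 0 fully on, 0.008 clear of the collar, 0.016 caught by its clips, wide open. It slides with little friction (about 0.12 N) along the dish's z axis: held down only by its own weight, it slides open when the dish is tipped over unless base and lid are gripped together.
- lid2 (a joint): Lift of dish2's lid, the same as lid1.
- lid3 (a joint): Lift of dish3's lid, the same as lid1.
- lid4 (a joint): Lift of dish4's lid, the same as lid1.
- pad (a point): Centre of the dark square stacking pad (64 mm square, level with the plate) on top of the 6 mm aluminium plate (170 x 340 mm) of the fixed logging station; the pad's sides run along its x and y axes, z up; y points away from the scanner, whose nose looks at the pad from 140 mm away and whose head, the tallest part, is 129 mm above the bench.
- grip (a point): A point on the centre line of the scanner's fixed pistol grip, level with the trigger's free end, 105 mm above the bench. The scanner is clamped on its side: the grip (28 mm wide along y, 32 mm high, free above and below) runs level along x, its free end 75 mm away in -x, the scanner's head beginning 44 mm away in +x. The trigger lies on the grip's +y side, so grip and trigger can be taken together from above, closing along y.
- trigger_face (a point): Point on the outer face of the trigger, near its free end, at mid height; the trigger is 22 mm high and 8 mm thick; here, grip and trigger together measure about 48 mm along y at rest and about 38 mm squeezed.
- trigger (a joint): Sprung hinged trigger, rad: 0 released, 0.28 squeezed all the way to the grip (about 10 mm at trigger_face); the spring takes about 3 to 8 N there and brings it back when let go.
- bottle: Bystander: closed reagent bottle, 50 mm across, 110 mm tall, standing to the left of the dishes; origin under its centre, z up.
- vial: Bystander: small capped glass vial, 24 mm across, 47 mm tall, standing beyond the dishes; origin under its centre.

How it is judged (in metres and radians):
On the way, in this order (a step that is already met when the one before it is completed fails the run):
1. the trigger is squeezed all the way, opening the batch (value of joint trigger above 0.24 rad), for 0.2 s.
2. the trigger is released (value of joint trigger below 0.05 rad), for 0.2 s.
3. all dishes present stand inverted and closed in one stack on the pad (angle between each of dish1_mid, dish2_mid, dish3_mid, dish4_mid's own z axis and vertical above 3 rad and horizontal distance between each of dish1_mid, dish2_mid, dish3_mid, dish4_mid and pad below 0.012 m and (angle between the x axis of dish1_mid and the x axis of pad, either way round below 0.2 rad or angle between the x axis of dish1_mid and the y axis of pad, either way round below 0.2 rad) and value of joint each of lid1, lid2, lid3, lid4 below 0.003 m and (angle between the x axis of dish2_mid and the x axis of pad, either way round below 0.2 rad or angle between the x axis of dish2_mid and the y axis of pad, either way round below 0.2 rad) and (angle between the x axis of dish3_mid and the x axis of pad, either way round below 0.2 rad or angle between the x axis of dish3_mid and the y axis of pad, either way round below 0.2 rad) and (angle between the x axis of dish4_mid and the x axis of pad, either way round below 0.2 rad or angle between the x axis of dish4_mid and the y axis of pad, either way round below 0.2 rad) and linear speed of each of dish1, dish2, dish3, dish4 below 0.02 m/s), for 0.3 s.
4. the trigger is squeezed all the way again, closing the batch (value of joint trigger above 0.24 rad), for 0.2 s.
5. the trigger is released (value of joint trigger below 0.05 rad), for 0.2 s.
At the end, for the whole second after the job is handed in: Every dish present is upside down (within about 8 degrees), its centre within 12 mm of the pad's centre seen from above, its sides within 0.2 rad of the pad's sides, its lid fully on (within 3 mm), at rest; the trigger is released (below 0.05 rad) (all of step 3 and value of joint trigger below 0.05 rad); the robot touches nothing.
It fails at once if a lid slides open by more than 12 mm (value of joint any of lid1, lid2, lid3, lid4 above 0.012 m).
It fails at once if the bottle or the loose vial is pushed more than 30 mm or knocked over (distance of any of bottle, vial from where it was at the start of the episode above 0.03 m or angle between any of bottle, vial's own z axis and vertical above 0.5 rad).
Of dish1, dish2, dish3, dish4 only 3 to 4 are there at a start; the rules pass over those that are not, and their reading is None.
At some moment in a run one of dish1, dish2, dish3, dish4 may be knocked a few centimetres aside while the robot is not near it.
It also fails if it takes over 210 s, if anything falls off the work surface, if the arm or the gripper's body presses on something with over 40 N, if the wrist force passes 120 N, or if a joint passes its speed limit or range.

## Working session

There is one attempt and no reset: what is moved stays moved. The work goes in short steps, each a Python script; the robot and the scene stay as the last script left them, time stands still between calls to the robot, and variables do not carry over. Pictures are saved under pics/ and viewed, at most 14 in all, crops included, and the job is handed in when it is done.

```bash
mkdir -p pics; python3 - <<'E'
from rig import ctrl
import cv2
for n in("top","side"):
    cv2.imwrite(f"pics/{n}0.png",ctrl.capture(n)[:,:,::-1]); print(n,ctrl.camera_model(n))
s=ctrl.get_state();print(s)
E
```

```text
top {'K': array([[463.36597748,   0.        , 328.77534614],
       [  0.        , 463.36597748, 203.21868141],
       [  0.        ,   0.        ,   1.        ]]), 'k1': -0.13077519359721368, 'eye': array([ 322.90257009,   65.42960447, 1409.37678351]), 'orientation': array([-2.94527448,  0.00627656, -1.5716979 ])}
side {'K': array([[475.98873865,   0.        , 329.90396212],
       [  0.        , 475.98873865, 198.00781899],
       [  0.        ,   0.        ,   1.        ]]), 'k1': 0.02770293692068165, 'eye': array([ 396.74124675, -978.18946341,  805.95338232]), 'orientation': array([-2.17737107, -0.01794306, -0.16123541])}
{'clock': 0.1, 'qpos': array([-1.06782817,  0.50175944, -0.42680388,  1.55133282,  0.2207932 ,
        1.13831851, -0.210262  ]), 'joint_velocities': array([ 0.00080424, -0.00107966, -0.00010402, -0.0050383 , -0.00268864,
        0.0016657 , -0.00175714]), 'joint_torque': array([-1.14200916e-02, -5.70813024e+01, -5.83897188e+00, -2.81746262e+01,
        1.04763993e-02,  5.51538484e-03, -9.71296004e-06]), 'ee_pos': array([154.25505779, 630.80187979, 238.36464446]), 'tool_rot': array([-3.13982712e+00, -6.45413896e-05,  2.90190223e+00]), 'contact_force': array([ 0.07676263, -0.45592434, -0.00733314]), 'moment': array([-0.00067729, -0.01407012, -0.03923352]), 'grip_force': 0.0, 'finger_gap': 85.67088950568464}
```

View pics/top0.png

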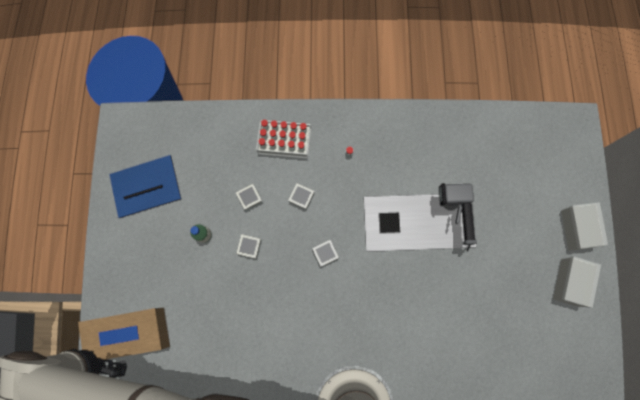

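View pics/side0.png

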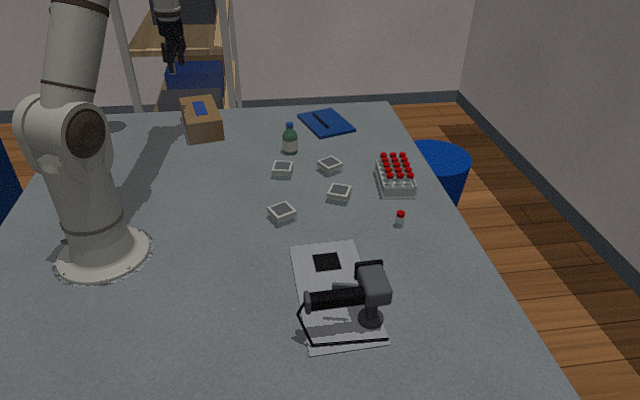

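```bash
cat > h.py <<'E'
import numpy as np, cv2
from scipy.spatial.transform import Rotation as Ro
from rig import ctrl
def ray(n,uv):
    m=ctrl.camera_model(n); p=cv2.undistortPoints(np.array(uv,float).reshape(-1,1,2),m["K"],np.array([m["k1"],0,0,0.]))[:,0]
    R=Ro.from_euler("xyz",m["orientation"]).as_matrix()
    return m["eye"],np.c_[p,np.ones(len(p))]@R.T
def w(n,uv,z):
    e,d=ray(n,uv); return e+d*((z-e[2])/d[:,2])[:,None]
def tri(uvt,uvs):
    (e1,d1),(e2,d2)=ray("top",[uvt]),ray("side",[uvs]); d1,d2=d1[0],d2[0]
    t=np.linalg.lstsq(np.c_[d1,-d2],e2-e1,rcond=None)[0]; a,b=e1+t[0]*d1,e2+t[1]*d2
    return (a+b)/2,np.linalg.norm(a-b)
def proj(n,P):
    m=ctrl.camera_model(n); R=Ro.from_euler("xyz",m["orientation"]).as_matrix().T
    return cv2.projectPoints(np.array(P,float).reshape(-1,3),cv2.Rodrigues(R)[0],-R@m["eye"],m["K"],np.array([m["k1"],0,0,0.]))[0][:,0]
def dishes(im):
    "white lid rims in the top picture -> list of x,y,yaw(mod 90deg),side"
    S=6; big=cv2.resize(im,None,fx=S,fy=S,interpolation=cv2.INTER_CUBIC)
    m=(big.min(2)>160).astype(np.uint8); out=[]
    for c in cv2.findContours(m,cv2.RETR_EXTERNAL,cv2.CHAIN_APPROX_NONE)[0]:
        c=cv2.convexHull(c); a=cv2.contourArea(c)/S/S
        if not 200<a<800: continue
        b=(cv2.boxPoints(cv2.minAreaRect(c))+.5)/S-.5
        P=w("top",b,36)[:,:2]; e=P[1]-P[0]; s=[np.linalg.norm(P[1]-P[0]),np.linalg.norm(P[2]-P[1])]
        out.append((*P.mean(0),np.arctan2(e[1],e[0])%(np.pi/2),*s,*b.mean(0)))
    return np.array(out)
E
python3 - <<'E'
from h import *
im=ctrl.capture("top"); np.set_printoptions(suppress=True,precision=2)
print(dishes(im))
def crop(im,x0,y0,x1,y1,f,name):
    c=cv2.resize(im[y0:y1,x0:x1],None,fx=f,fy=f,interpolation=cv2.INTER_CUBIC); cv2.imwrite("pics/"+name,c[:,:,::-1])
crop(im,360,175,490,260,6,"scan_top.png")
crop(ctrl.capture("side"),280,230,400,355,4.6,"scan_side.png")
E
```

```text
[[448.    84.59   0.45  61.04  60.72 325.19 252.25]
 [468.07 316.07   1.36  61.1   60.64 247.72 245.45]
 [619.98 319.92   0.5   61.62  60.81 248.03 195.73]
 [621.73 159.04   1.14  61.98  61.35 300.7  195.03]]
```

View pics/scan_top.png

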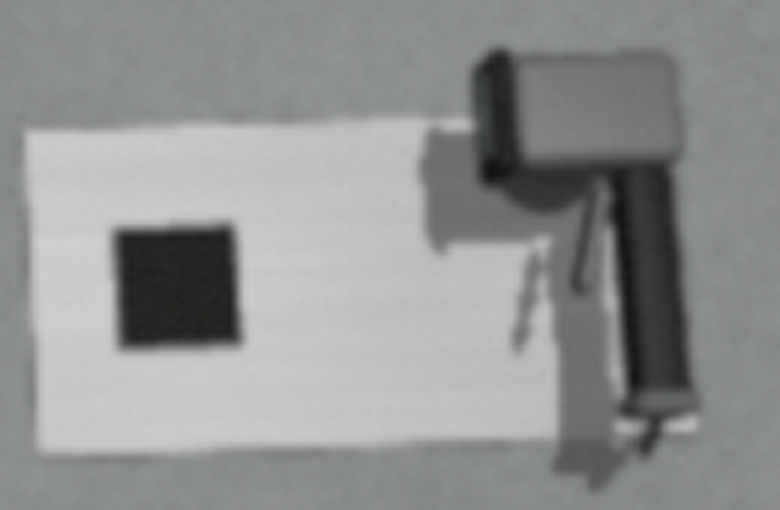

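View pics/scan_side.png

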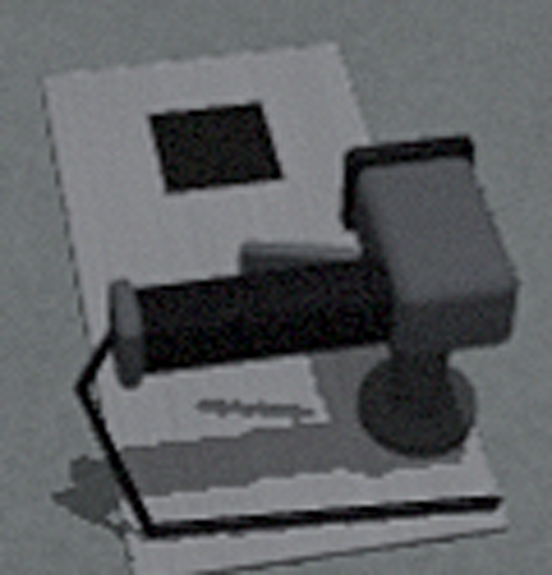

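```bash
cat >> h.py <<'E'
def rot(h,a,flip=0):
    "tool heading h, pointing down by a from horizontal; closing axis horizontal"
    z=np.array([np.cos(a)*np.cos(h),np.cos(a)*np.sin(h),-np.sin(a)]); y=np.array([-np.sin(h),np.cos(h),0.])*(-1 if flip else 1)
    return Ro.from_matrix(np.c_[np.cross(y,z),y,z]).as_euler("xyz")
E
python3 - <<'E'
from h import *
np.set_printoptions(suppress=True,precision=3)
C=lambda L:[((a+.5)/6-.5+360,(b+.5)/6-.5+175) for a,b in L]
p=w("top",C([(115,229),(233,225),(241,345),(119,349)]),6);print("pad",p,p.mean(0))
for i in range(4): e=p[(i+1)%4]-p[i];print(np.linalg.norm(e),np.degrees(np.arctan2(e[1],e[0])))
pl=w("top",C([(25,130),(40,453),(697,430)]),6);e=pl[1]-pl[0];print("plate",np.linalg.norm(e),np.degrees(np.arctan2(e[1],e[0])),np.linalg.norm(pl[2]-pl[1]))
print("grip edges z105",w("top",C([(618,290),(685,290),(651,290)]),105),"ends",w("top",C([(645,168),(660,392)]),121))
print("trig end",w("top",C([(580,290)]),116))
E2=lambda a,b:((a+.5)/4.6-.5+280,(b+.5)/4.6-.5+230)
c=lambda a,b:C([(a,b)])[0]
print("tri grip far end disc centre",tri(c(660,400),E2(124,283)),"trig tip",tri(c(580,290),E2(245,250)))
print("side grip at",tri(c(651,290),E2(258,281)))
P=p.mean(0)
for k in range(8):
  for a in (20,110):
    for f in (0,1):
      r=[]
      for pos in [(P[0],P[1],24),(P[0],P[1],132),(500,-30,30),(450,85,20),(468,316,20),(620,320,20),(620,159,20)]:
        q=ctrl.inverse_kinematics(list(pos),list(rot(k*np.pi/4,np.radians(a),f))); r.append(int(q is not None))
      print(k*45,a,f,r)
print(ctrl.get_state()["clock"])
E
```

```text
pad [[ 571.775  -79.821    6.   ]
 [ 573.696 -140.672    6.   ]
 [ 511.551 -142.988    6.   ]
 [ 509.743  -80.572    6.   ]] [ 541.691 -111.013    6.   ]
60.88186642449446 -88.19172110868654
62.18803668840787 -177.86545767740537
62.442155526879205 91.65876092580666
62.03580359409207 0.6943966707320335
plate 166.98684744319462 -178.24305178443336 337.77121735778076
grip edges z105 [[ 523.795 -311.049  105.   ]
 [ 523.618 -343.904  105.   ]
 [ 523.709 -327.207  105.   ]] ends [[ 580.151 -322.904  121.   ]
 [ 472.687 -324.046  121.   ]]
trig end [[ 522.196 -289.478  116.   ]]
tri grip far end disc centre (array([ 468.987, -322.082,  126.897]), np.float64(1.4900742329818217)) trig tip (array([ 525.331, -291.81 ,  107.977]), np.float64(3.7552157368733625))
side grip at (array([ 524.399, -322.889,  120.107]), np.float64(5.964277903165252))
0 20 0 [0, 0, 0, 0, 1, 1, 1]
0 20 1 [0, 0, 0, 0, 1, 1, 1]
0 110 0 [1, 1, 1, 1, 1, 1, 1]
0 110 1 [1, 1, 1, 1, 1, 1, 1]
45 20 0 [1, 1, 1, 0, 0, 1, 1]
45 20 1 [1, 1, 1, 0, 0, 1, 1]
45 110 0 [1, 1, 1, 1, 1, 1, 1]
45 110 1 [1, 1, 1, 1, 1, 1, 1]
90 20 0 [1, 1, 1, 1, 1, 1, 1]
90 20 1 [1, 1, 1, 1, 1, 1, 1]
90 110 0 [1, 1, 1, 1, 1, 1, 1]
90 110 1 [1, 1, 1, 1, 1, 1, 1]
135 20 0 [1, 0, 1, 1, 1, 1, 1]
135 20 1 [1, 0, 1, 1, 1, 1, 1]
135 110 0 [1, 1, 1, 1, 1, 1, 1]
135 110 1 [1, 1, 1, 1, 1, 1, 1]
180 20 0 [0, 0, 0, 1, 1, 0, 0]
180 20 1 [0, 0, 0, 1, 1, 0, 0]
180 110 0 [1, 1, 1, 0, 1, 1, 1]
180 110 1 [1, 1, 1, 0, 1, 1, 1]
225 20 0 [1, 1, 1, 1, 0, 0, 0]
225 20 1 [1, 1, 1, 1, 0, 0, 0]
225 110 0 [1, 1, 1, 1, 1, 1, 1]
225 110 1 [1, 1, 1, 1, 1, 1, 1]
270 20 0 [1, 1, 1, 1, 1, 1, 1]
270 20 1 [1, 1, 1, 1, 1, 1, 1]
270 110 0 [1, 1, 1, 1, 1, 1, 1]
270 110 1 [1, 1, 1, 1, 1, 1, 1]
315 20 0 [1, 1, 1, 1, 1, 1, 1]
315 20 1 [1, 1, 1, 1, 1, 1, 1]
315 110 0 [1, 1, 1, 1, 1, 1, 1]
315 110 1 [1, 1, 1, 1, 1, 1, 1]
0.2
```

```bash
cat >> h.py <<'E'
H0=0.03; PAD=np.array([541.7,-111.0]); TRG=[527,-321.5]; D=np.radians
def go(pos,h,a):
    q0=ctrl.get_state()["qpos"]; c=[]
    for f in (0,1):
        o=rot(h,a,f); q=ctrl.inverse_kinematics(list(pos),list(o))
        if q is not None: c.append((np.abs(np.array(q)-q0).max(),f,q))
    d,f,q=min(c,key=lambda t:t[0]); ctrl.movej(q); return d,f
def line(pos,vel=150,th=None): return ctrl.servo_line([float(v) for v in pos],vel=vel,threshold=th)
def st(k): return ctrl.get_state()[k]
def trigger():
    go([*TRG,200],H0,D(90)); line([*TRG,97],150)
    ctrl.move_gripper(34,50); ctrl.pause(.4); g=st("finger_gap"),st("grip_force")
    ctrl.move_gripper(85); ctrl.pause(.4); line([*TRG,230],200); return g
E
python3 - <<'E'
from h import *
np.set_printoptions(suppress=True,precision=2)
print(trigger(),st("clock"),st("contact_force"))
print(go([430,-200,120],H0,D(90))); ctrl.move_gripper(60)
line([430,-200,20],150); print(line([430,-200,-8],30,3),st("ee_pos"),st("finger_gap"),st("clock"))
line([430,-200,150],200); ctrl.move_gripper(85)
print(dishes(ctrl.capture("top")),st("clock"))
for a in (25,115):
  for p in [(*PAD,24),(*PAD,132),(*PAD,170),(520,30,30),(520,30,150)]:
    print(a,p[1:],ctrl.inverse_kinematics(list(p),list(rot(H0-np.pi/2,D(a)))))
E
```

```text
(35.598654966846496, 52.01576292514801) 7.275 [ 0.58 -0.74  0.66]
(np.float64(0.4323743921518337), 1)
True [ 430.13 -199.92    3.  ] 60.133314588545446 9.8667
[[  49.37   76.76    0.     47.96  102.04  327.92  390.92]
 [  59.15  148.2     1.08   87.94   40.88  302.93  387.39]
 [ 448.01   84.7     0.45   61.27   60.84  325.15  252.24]
 [ 468.16  316.17    1.36   61.23   60.88  247.69  245.42]
 [ 506.02 -364.37    0.78   28.6    75.21  473.89  232.17]
 [ 619.98  319.92    0.5    62.04   60.81  248.03  195.73]
 [ 621.76  159.01    1.15   61.84   61.64  300.71  195.02]] 11.175
25 (np.float64(-111.0), 24) [-0.96  1.19  0.7   1.85  0.46  0.86 -0.83]
25 (np.float64(-111.0), 132) [-0.98  0.98  0.75  1.91  0.55  0.96 -0.77]
25 (np.float64(-111.0), 170) [-0.99  0.9   0.77  1.91  0.58  1.   -0.74]
25 (30, 30) [-1.08  1.15  0.59  1.73  0.39  1.11 -0.88]
25 (30, 150) [-1.11  0.93  0.65  1.79  0.47  1.22 -0.8 ]
115 (np.float64(-111.0), 24) [ 0.27  0.73  0.17  1.81 -0.65  0.92  0.92]
115 (np.float64(-111.0), 132) [ 0.18  0.57  0.29  1.79 -0.61  1.1   0.84]
115 (np.float64(-111.0), 170) [ 0.14  0.52  0.34  1.78 -0.6   1.17  0.81]
115 (30, 30) [ 0.07  0.64  0.13  1.98 -0.76  0.78  0.82]
115 (30, 150) [-0.11  0.45  0.35  1.95 -0.69  1.01  0.7 ]
```

```bash
cat >> h.py <<'E'
S=np.array([520.,30.]); HS=H0-np.pi/2; A1,A2=D(115),D(25)
def zt(h,a): return np.array([np.cos(a)*np.cos(h),np.cos(a)*np.sin(h),-np.sin(a)])
def tcp(G,h,a,s): return np.array(G,float)+s*zt(h,a)
def up(p,d): return np.array(p)+[0,0,d]
def retreat(p,h,a,z):
    b=p-75*zt(h,a); line(b,150); b[2]=max(z,b[2]+20); line(b,300)
def find(near=None):
    d=dishes(ctrl.capture("top")); d=[r for r in d if 50<r[1] and r[0]>350 and abs(r[3]-61)<5 and abs(r[4]-61)<5]
    return d
def stage1(x,y,yaw):
    h=min((yaw+k*np.pi/2 for k in range(-4,4)),key=lambda v:abs(v-HS)); p=tcp([x,y,19],h,A1,8)
    print("go",go(up(p,110),h,A1)); line(p,150)
    ctrl.move_gripper(50,60); print("gap",st("finger_gap"),st("grip_force")); line(up(p,150),250)
    q=tcp([*S,30],HS,A2,8); print("go",go(up(q,130),HS,A2)); line(up(q,6),200)
    print("touch",line(up(q,-3),25,3),st("ee_pos")-q)
    ctrl.move_gripper(85); retreat(q,HS,A2,200); print(st("clock"))
def stage2a():
    p=tcp([*S,31],HS,A1,5); print("go",go(up(p,150),HS,A1)); line(up(p,0),150)
    ctrl.move_gripper(50,60); print("gap",st("finger_gap"),st("grip_force")); line(up(p,180),250)
def stage2b(n,off=(0,0)):
    q=tcp([*(PAD+off),24+36*n],HS,A2,5); print("go",go(up(q,60),HS,A2)); line(up(q,6),200)
    print("touch",line(up(q,-3),25,3),st("ee_pos")-q)
    ctrl.move_gripper(85); retreat(q,HS,A2,200+20*n); print(st("clock"))
E
python3 - <<'E'
from h import *
np.set_printoptions(suppress=True,precision=2)
d=min(find(),key=lambda r:r[1]); print(d); stage1(*d[:3])
a=ctrl.capture("top")[150:300,230:480]; b=ctrl.capture("side")[120:320,230:430]
cv2.imwrite("pics/s1.png",np.vstack([cv2.resize(a,(500,300)),cv2.resize(b,(500,500),interpolation=2)[100:400]])[:,:,::-1])
E
```

```text
[447.94  84.57   0.45  61.26  61.09 325.19 252.26]
go (np.float64(1.158763962732937), 1)
gap 58.99661372113032 64.4130539149046
go (np.float64(1.5226871425662636), 0)
touch True [ 0.47 -0.4   5.11]
18.3167
```

View pics/s1.png

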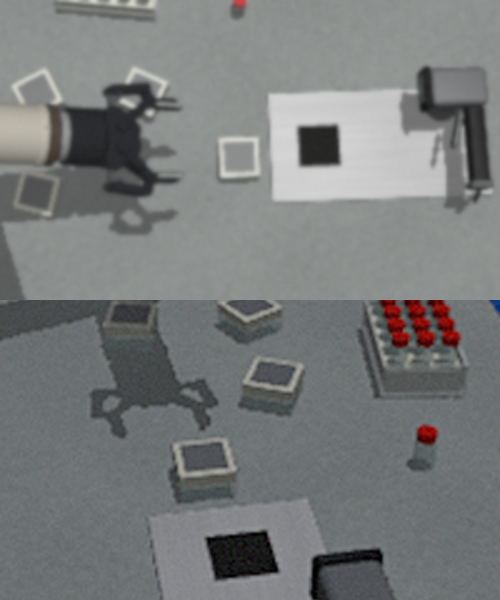

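```bash
sed -i 's/^def go(pos,h,a):/def go(pos,h,a,F=(0,1)):/; s/for f in (0,1):$/for f in F:/; s/,HS,A2))/,HS,A2,(0,)))/; s/,HS,A1))/,HS,A1,(0,)))/; s/,h,A1))/,h,A1,(0,)))/; s/if 50<r\[1\]/if -20<r[1]/' h.py; grep -n "go(" h.py
python3 - <<'E'
from h import *
np.set_printoptions(suppress=True,precision=2)
L=find(); print(np.array(L)); d=min(L,key=lambda r:r[1]); stage1(*d[:3])
a=ctrl.capture("top")[150:300,230:480]; b=ctrl.capture("side")[120:320,230:430]
cv2.imwrite("pics/s2.png",np.vstack([cv2.resize(a,(500,300)),cv2.resize(b,(500,500),interpolation=2)[100:400]])[:,:,::-1])
E
```

```text
33:def go(pos,h,a,F=(0,1)):
42:    go([*TRG,200],H0,D(90)); line([*TRG,97],150)
56:    print("go",go(up(p,110),h,A1,(0,))); line(p,150)
58:    q=tcp([*S,30],HS,A2,8); print("go",go(up(q,130),HS,A2,(0,))); line(up(q,6),200)
62:    p=tcp([*S,31],HS,A1,5); print("go",go(up(p,150),HS,A1,(0,))); line(up(p,0),150)
65:    q=tcp([*(PAD+off),24+36*n],HS,A2,5); print("go",go(up(q,60),HS,A2,(0,))); line(up(q,6),200)
[[521.46  12.55   0.05  62.73  62.8  349.27 227.67]
 [620.23 320.44   0.47  63.24  61.   247.87 195.65]]
go (np.float64(1.624840309499603), 0)
gap 59.334819593176825 64.34291124343872
go (np.float64(1.573527007810128), 0)
touch True [ 0.73  0.38 -0.89]
26.0917
```

View pics/s2.png

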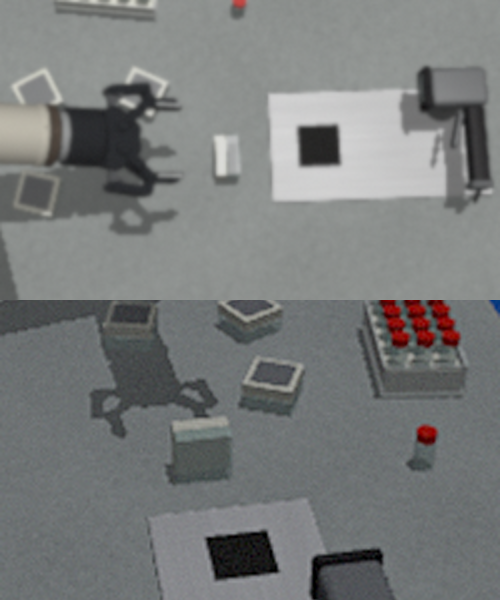

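```bash
python3 - <<'E'
from h import *
np.set_printoptions(suppress=True,precision=2)
stage2a(); stage2b(0)
a=ctrl.capture("top")[150:300,230:480]; b=ctrl.capture("side")[120:320,230:430]
cv2.imwrite("pics/s3.png",np.vstack([cv2.resize(a,(500,300)),cv2.resize(b,(500,500),interpolation=2)[200:500]])[:,:,::-1])
E
```

```text
go (np.float64(1.608791853253574), 0)
gap 59.532085254760844 64.7724375128746
go (np.float64(1.4685763461936332), 0)
touch True [ 0.58  0.07 -0.99]
33.7833
```

View pics/s3.png

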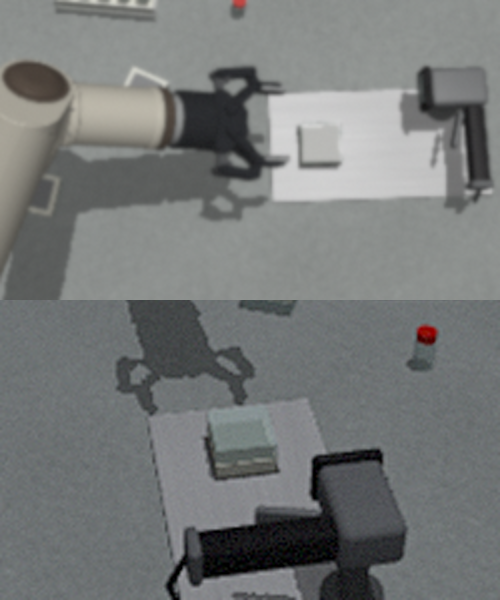

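```bash
cat >> h.py <<'E'
def look(): go([500,-180,300],HS,D(90),(0,)); return find()
def snap(name):
    a=ctrl.capture("top")[150:300,230:480]; b=ctrl.capture("side")[120:320,230:430]
    cv2.imwrite("pics/"+name,np.vstack([cv2.resize(a,(500,300)),cv2.resize(b,(500,500),interpolation=2)[100:500]])[:,:,::-1])
E
python3 - <<'E'
from h import *
np.set_printoptions(suppress=True,precision=2)
print("dish on pad",w("top",[(390.2,222.7)],42))
L=look(); print(np.array(L)); d=min(L,key=lambda r:r[1]); stage1(*d[:3]); stage2a(); stage2b(1); print(np.array(look())); snap("s4.png")
E
```

```text
dish on pad [[ 535.1  -109.77   42.  ]]
[[468.07 316.07   1.36  60.86  60.39 247.72 245.45]
 [619.93 319.77   0.5   61.35  60.09 248.08 195.75]
 [621.72 159.16   1.13  61.74  60.77 300.66 195.03]]
go (np.float64(0.8250481461537591), 0)
gap 58.79295188750149 64.43554915487766
go (np.float64(1.1767049988718683), 0)
touch True [ 0.34  0.45 -2.2 ]
42.5
go (np.float64(1.2792511190450044), 0)
gap 59.29647103509954 64.78649720549583
go (np.float64(1.3636384827968335), 0)
touch True [ 0.48 -0.02 -1.26]
49.6917
[[468.06 316.04   1.36  60.87  60.31 247.73 245.46]
 [619.97 319.83   0.5   61.23  60.5  248.06 195.73]]
```

View pics/s4.png

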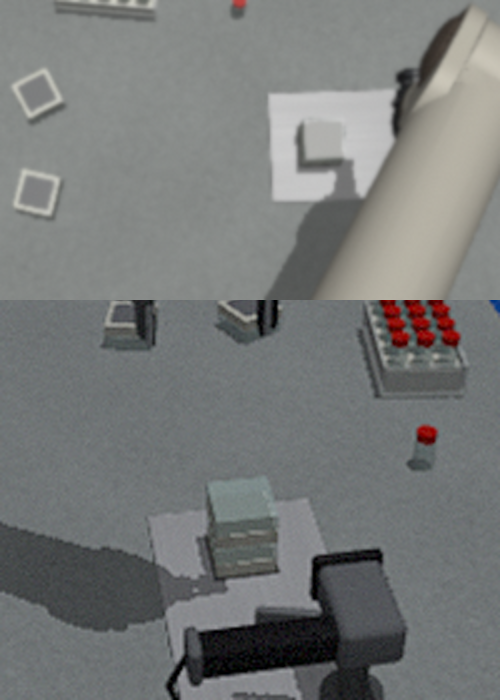

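```bash
cat > ov.py <<'E'
from h import *
def overlay(name,n):
    out=[]
    c,s=np.cos(H0),np.sin(H0); q=np.array([[-30,-30],[30,-30],[30,30],[-30,30]])@np.array([[c,s],[-s,c]])+PAD
    for v,(x0,y0,x1,y1) in (("top",(360,190,420,250)),("side",(290,170,370,290))):
        f=6 if v=="top" else 5; im=cv2.resize(ctrl.capture(v)[y0:y1,x0:x1],None,fx=f,fy=f,interpolation=2)
        for z in (6,6+36*n):
            p=proj(v,np.c_[q,np.full(4,z)]); p=(p-[x0,y0]+.5)*f-.5
            cv2.polylines(im,[np.round(p).astype(int)],True,(255,0,0),1)
        out.append(cv2.copyMakeBorder(im,0,600-im.shape[0],0,0,0))
    cv2.imwrite("pics/"+name,np.hstack(out)[:,:,::-1])
E
python3 -c "
from ov import *
overlay('o2.png',2)"
```

```text
(no output)
```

View pics/o2.png

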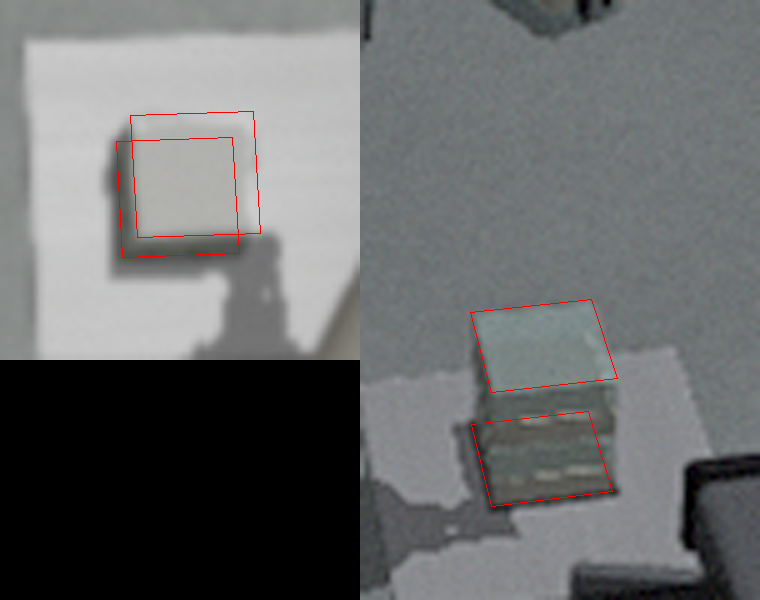

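```bash
python3 - <<'E'
from ov import *
np.set_printoptions(suppress=True,precision=2)
for n in (2,3):
    L=look(); print(np.array(L))
    if not L: break
    d=min(L,key=lambda r:r[1]); stage1(*d[:3]); stage2a()
    if not 57<st("finger_gap")<62: print("BAD"); break
    stage2b(n)
print(np.array(look())); overlay('o4.png',4)
E
```

```text
[[468.06 316.06   1.36  60.64  60.32 247.72 245.46]
 [620.01 319.82   0.5   61.19  60.53 248.06 195.72]]
go (np.float64(0.9424381083699503), 0)
gap 59.203229119149334 63.92457872629166
go (np.float64(1.2585969340795489), 0)
touch True [ 0.42  0.47 -2.16]
59.2417
go (np.float64(1.415378154586806), 0)
gap 59.51379009331593 64.78977553546429
go (np.float64(1.4075832728305713), 0)
touch True [ 0.62 -0.28 -0.52]
66.5083
[[619.98 319.86   0.5   61.19  60.53 248.05 195.73]]
go (np.float64(0.5700822827994462), 0)
gap 58.98279912631724 65.33787555992603
go (np.float64(1.0434105199824797), 0)
touch True [ 0.53  0.48 -0.93]
75.6083
go (np.float64(1.1583375618406693), 0)
gap 59.40320166630158 64.85441029071808
go (np.float64(1.3154318470363155), 0)
touch True [ 0.4  -0.14 -1.48]
82.625
[]
```

View pics/o4.png

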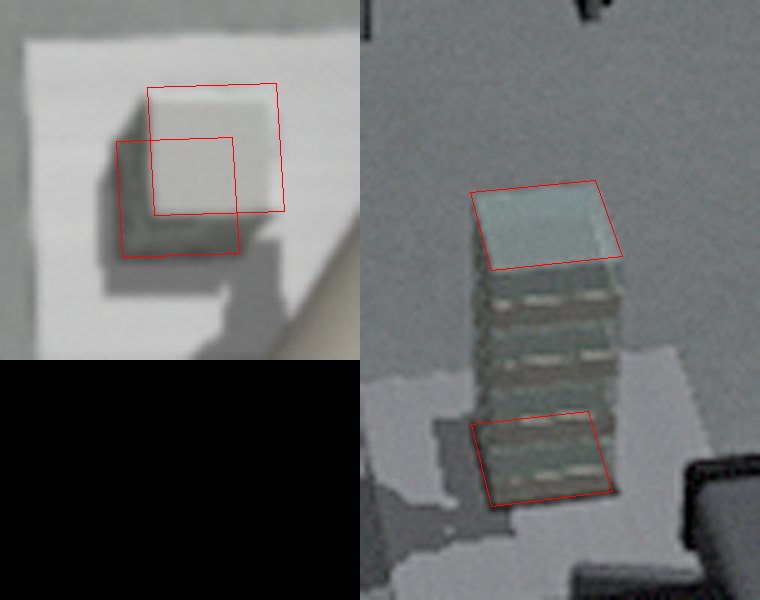

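```bash
python3 - <<'E'
from ov import *
go([*TRG,280],H0,D(90)); print(trigger()); line([*TRG,290]); ctrl.pause(.5); overlay('o5.png',4); print(st("clock"))
E
```

```text
(35.45562832255806, 52.12376296520233)
89.95
```

View pics/o5.png

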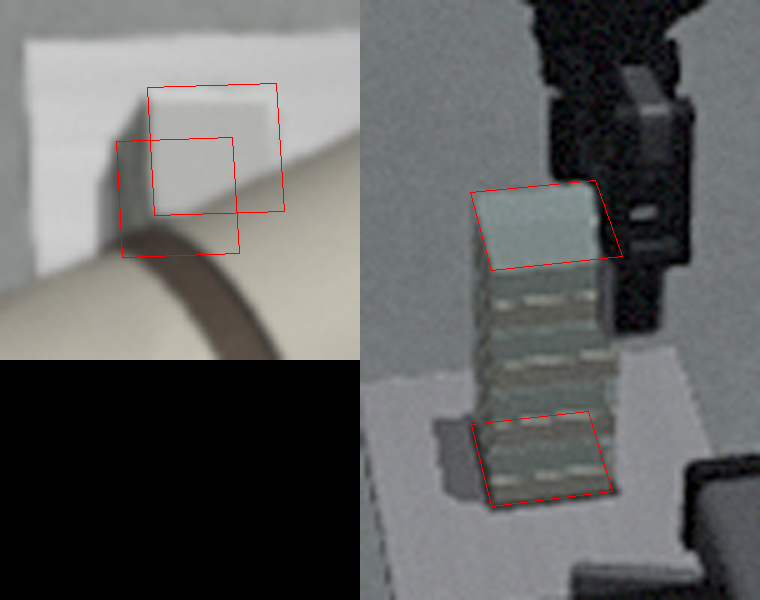

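The four-dish stack still matches the predicted outline, and the raised hand is clear of it. I'm handing in now.

```bash
python3 -c "
from rig import ctrl
print(ctrl.job_done())"
```

```text
the job is handed in; nothing more can be done
None
```

The job is handed in with no verdict returned: the trigger was squeezed and released before and after, and all four dishes stand inverted in one square column on the pad with lids closed as far as the pictures show; one dish tipped upright on its first turn when I released it tilted, and was redone.

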